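Lay out concrete specimens on their test stations

TASK

Lay out this morning's strength tests with the three whole concrete specimens on the bench: stand the cylinder upright in the middle of the round steel press platen and put the steel bearing block centred on top of it, dome up; lay the long prism squarely across both rollers of the bending jig, centred on the jig; and set the cube flat in the middle of the balance pan. Set each one down gently, without dropping it, and leave the broken piece of prism and the empty plastic mould where they are.

Things in the scene. Friction and masses are not known exactly. Their poses are not given: they have to be found in the camera images.
- cyl_mid (a point): Whole concrete cylinder specimen, grey, diameter 50 mm, height 100 mm, about 0.45 kg, standing upright on the bench. This point is its centre, 50 mm above its base; its z axis is the cylinder's axis. It is best gripped in its upper half, 15 to 20 mm above the centre, so that the gripper's body stays clear of its top.
- cube_mid (a point): Whole concrete cube specimen, grey, 50 mm each way, about 0.28 kg, resting flat. This point is its centre, 25 mm up; x and y axes are square to its side faces.
- prism_mid (a point): Whole concrete prism specimen, grey, 40 x 40 x 160 mm, about 0.56 kg, lying flat. This point is its centre, 20 mm up; its y axis runs along the 160 mm length, x across the 40 mm width, z up.
- block_mid (a point): Bearing block of the press: bright steel disc, diameter 56 mm, 24 mm thick, with a low steel dome (41 mm across, 10 mm high) on top, about 0.42 kg, standing dome up with its flat face down. This point is the centre of the disc, 12 mm above its flat underside; z is the axis, up through the dome. Grip it across the disc.
- platen_top (a point): Lower platen of the press on its slide plate, fixed to the bench: bright steel disc, diameter 110 mm, with scribed centring circles, on a grey 150 x 150 mm plate. This point is the centre of the disc's flat top, 34 mm above the bench. It does not move.
- jig_mid (a point): Bending jig, fixed: dark steel base 70 x 200 mm, 14 mm thick, with two rollers (diameter 10 mm, 64 mm long) across it, 100 mm apart on 26 mm long blocks, open down to the base between them. This point is midway between the rollers at the height of their tops, 40 mm above the bench. Its y axis runs along the 200 mm length, roller to roller; the prism lies along y.
- pan (a point): Electronic bench balance, fixed: white case about 200 x 160 mm with a square steel pan 132 x 132 mm and a small display on its far side. This point is the centre of the pan's flat top, 62 mm above the bench. The pan does not sink.
- stub: Broken end of a prism, grey concrete, 40 x 40 mm in section and about 70 mm long with one rough end, lying loose; to be left alone. Origin at the middle of its underside, y along its length.
- mould: Empty white plastic cylinder mould, an open cup, diameter 55 mm (61 mm at the rim), 108 mm tall, standing loose and light (60 g); to be left alone. Origin at the centre of its underside.
There are look-alikes about, which are no part of the job. What is shaped like the part that bears block_mid but brown or turquoise is not meant.

How it is judged:
At the end, for the whole second after the job is handed in: Cylinder upright on the platen and block flat, dome up, on the cylinder, each within 10 mm of centre; prism on both rollers within 10 mm across and 12 mm along of the jig's middle, within 0.12 rad of its length; cube flat on the pan within 15 mm of its centre; all released, at rest (horizontal distance between cyl_mid and platen_top below 0.01 m and z of cyl_mid in the frame of platen_top between 0.046 and 0.054 m and angle between each of cyl_mid, block_mid's own z axis and vertical below 0.06 rad and horizontal distance between block_mid and cyl_mid below 0.01 m and z of block_mid in the frame of platen_top between 0.107 and 0.117 m and x of prism_mid in the frame of jig_mid between -0.01 and 0.01 m and y of prism_mid in the frame of jig_mid between -0.012 and 0.012 m and z of prism_mid in the frame of jig_mid between 0.016 and 0.024 m and angle between the y axis of prism_mid and the y axis of jig_mid, either way round below 0.12 rad and horizontal distance between cube_mid and pan below 0.015 m and z of cube_mid in the frame of pan between 0.021 and 0.029 m and linear speed of each of cyl, block, prism, cube below 0.02 m/s); the robot touches nothing.
It fails at once if the broken prism piece is moved by more than 30 mm (distance of stub from where it was at the start of the episode above 0.03 m).
It fails at once if the empty mould is moved or tipped by more than 30 mm (distance of mould from where it was at the start of the episode above 0.03 m or angle between mould's own z axis and vertical above 0.5 rad).
It fails at once if a specimen or the bearing block is let fall freely (dropped from more than about 10 mm) instead of being set down ((contact force between cyl and anything else below 0.05 N and linear speed of cyl above 0.45 m/s) or (contact force between block and anything else below 0.05 N and linear speed of block above 0.45 m/s) or (contact force between prism and anything else below 0.05 N and linear speed of prism above 0.45 m/s) or (contact force between cube and anything else below 0.05 N and linear speed of cube above 0.45 m/s)).
It also fails if it takes over 115 s, if anything falls off the work surface, if the arm or the gripper's body presses on something with over 40 N, if the wrist force passes 120 N, or if a joint passes its speed limit or range.

ROBOT

A 7-joint arm with a two-finger parallel gripper is mounted at the origin on the work surface. World frame = base frame: x ahead of the robot, y to its left, z up, the work surface at z = 0. Lengths are in m, angles in rad, forces in N, time in s.
With the tool pointing down it reaches from about 0.425 to 1.025 m from the base axis. Payload 9.4 kg.
Tool frame: the origin (TCP) lies midway between the tips of the shut fingers; the grasp point (between the pads) lies 19 mm behind it; z points along the fingers, y is the line along which they close (so a half turn about z gives the same grasp; the last joint's range is limited). The gripper opens to 85 mm and grips with 20 to 120 N. Pads are 22 mm wide; open, the fingers measure 114 mm over their backs; the gripper's body (76 mm by 85 mm) begins 54 mm behind the grasp point. The pads swing forward as they close: fully open they stand 13 mm farther back than shut.
Start: joints at [1.106, 0.599, -0.003, 1.599, 0.002, 0.943, -0.08], TCP at [0.274, -0.671, 0.231] pointing down, gripper open.
Joint ranges: [-2.57, 2.57], [-0.35, 1.97], [-1.29, 1.29], [0.11, 2.56], [-1.05, 4.19], [0.11, 1.86], [-2.63, 2.63]. Speed limits (rad/s): [2.22, 2.22, 3.01, 3.01, 3.14, 3.14, 3.14].

INTERFACE

Orientations are given as a unit quaternion [x, y, z, w].
In Python, from workcell import status, vision, ticket gives the robot as it stands.
- The arm moves only by the shell command python3 -m jog 'ROWS' [OPENING]. ROWS is JSON, one flat list of numbers, 4 for each row, row after row: the shift along the tool's x, y, z in mm, then the turn about the tool's z in rad. A call has 1 to 10 rows; each row shifts and turns the commanded pose from where the row before left it, along the tool's axes as they then stand; what a row does not reach is not made up. A row lasts 1/8 s, in which the tool goes at most 62.5 mm and 10.7 degrees, less where a joint would pass 70% of its speed; a pose out of reach is approached as far as the arm can. A call with a gripper value outside its range is refused whole. OPENING is the closure in counts, from 0 (fully open) to 255 (shut), set as the call begins (- or left out, the last holds). The fingers move at their own pace and stop on an object; the grip force is fixed at half the most. Time passes only in rows, so rows that do not move let the fingers close. It gives the time, the measured TCP pose, the force, the opening and the grip force at its end, in the units of the state.
- status.sense(): the state, without advancing time (a new reading comes with each control period).
- vision.get_image(name): name is "side" or "top"; returns a dict with "image" (480x640x3 uint8, blue, green, red), "fx", "fy", "cx", "cy" (pixels), "T" (4x4, takes a point from camera to world coordinates). Camera axes: x right, y down, z forward; pixel columns grow to the right and rows downward; lengths in m; the calibration is good to about 2 mm. A picture is of the moment at which its call begins. There is no depth.
- ticket.job_done(): hands the job in; it is judged then, once.
The state is a dict: "t": time; "joints": joint angles; "qvel": joint speeds; "tau": joint torques, N m; "ee_pos": TCP position; "ee_rot": TCP orientation; "wrist_force": force on the tool from outside, world axes, zero at the start; "wrist_torque": the same for the moment, N m; "finger_gap": finger opening in m; "grip_force": force on a finger pad.
Only numpy, scipy, OpenCV 4.12 (cv2) and the standard library are available. Lean on these libraries where they do the work, as an engineer would, in place of code of your own. Each camera call takes 0.05 s, during which the arm holds its last target. There are 200 camera calls.

## Working session

There is one attempt and no reset: what is moved stays moved. The work goes in short steps, Python scripts to look and compute and a shell command to move; the robot and the scene stay as the last step left them, time stands still between calls to the robot, and variables do not carry over. Pictures are saved under pics/ and viewed, at most 14 in all, crops included, and the job is handed in when it is done.

```bash
mkdir -p pics; ls
python3 - <<'E'
from workcell import status, vision
import cv2
for n in("top","side"):
    d=vision.get_image(n); cv2.imwrite(f"pics/{n}0.png",d["image"]); print(n,d["fx"],d["fy"],d["cx"],d["cy"]); print(d["T"])
s=status.sense(); print(s)
E
```

```text
pics
top 601.6330540423893 601.6330540423893 311.46499971467017 235.5381075693689
[[ 0.11821365 -0.97248534  0.20074313  0.22782724]
 [-0.9929814  -0.11651931  0.02027785 -0.01586075]
 [ 0.00367054 -0.20173132 -0.97943402  1.3663408 ]
 [ 0.          0.          0.          1.        ]]
side 503.11555517165056 503.11555517165056 317.47097139172854 240.88635726620015
[[ 0.86816022 -0.35207161  0.34977622  0.18968406]
 [-0.49597187 -0.59050598  0.63664322 -0.53824079]
 [-0.01759906 -0.72618749 -0.68727142  0.65029731]
 [ 0.          0.          0.          1.        ]]
{'t': 0.1, 'joints': array([ 1.10632101,  0.60003823, -0.00255071,  1.60004755,  0.00177719,
        0.9429267 , -0.07980484]), 'qvel': array([-0.00161858, -0.00055764,  0.00235662, -0.00326399, -0.00030095,
       -0.00085541,  0.00022874]), 'tau': array([ 4.38763906e-03, -7.77986383e+01,  1.57008301e+00, -2.58624351e+01,
        1.27452426e-02,  5.43577291e-03,  3.70787757e-05]), 'ee_pos': array([ 0.27397962, -0.67077472,  0.23050902]), 'ee_rot': array([ 9.81257890e-01,  1.92697822e-01, -1.89879374e-04, -6.82872739e-04]), 'wrist_force': array([-0.4252474 , -0.0808732 ,  0.49858607]), 'wrist_torque': array([-0.00271193, -0.03778199,  0.05924986]), 'grip_force': 0.0, 'finger_gap': 0.08550019737442612}
```

View pics/top0.png

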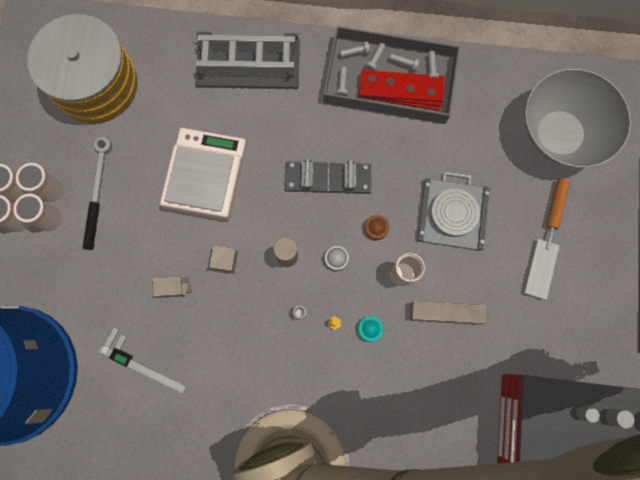

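View pics/side0.png

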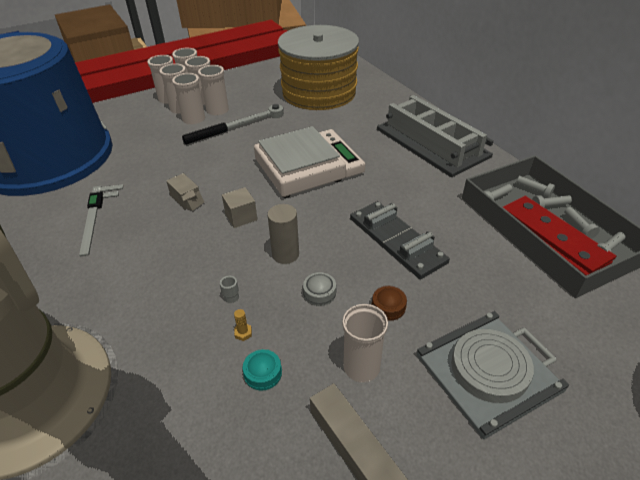

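The top view shows the cylinder (286,245), cube (222,258), prism (449,312), steel block (337,257), platen (457,211), jig (328,176), pan (202,178), stub (170,287) and mould (408,268). The side view confirms these. I'll zoom in to get precise edges.

Run:
```python
import cv2,numpy as np
im=cv2.imread("pics/top0.png")
def tile(cx,cy):
    x,y=cx-50,cy-37
    t=cv2.resize(im[y:y+75,x:x+100],(400,300),interpolation=cv2.INTER_CUBIC)
    t=cv2.convertScaleAbs(t,alpha=1.4)
    for k in range(0,100,10):
        cv2.line(t,(k*4,0),(k*4,6 if k%50 else 12),(0,255,255),1)
        if k<75: cv2.line(t,(0,k*4),(6 if k%50 else 12,k*4),(0,255,255),1)
    cv2.putText(t,f"{x},{y}",(12,22),0,.45,(0,255,0),1); return t
def mos(n,c): 
    t=[tile(*p) for p in c]; cv2.imwrite(n,np.vstack([np.hstack(t[:2]),np.hstack(t[2:])]))
mos("pics/mA.png",[(449,312),(222,258),(286,250),(337,257)])
mos("pics/mB.png",[(457,211),(328,176),(203,174),(408,268)])
```

```text
(no output)
```

View pics/mA.png

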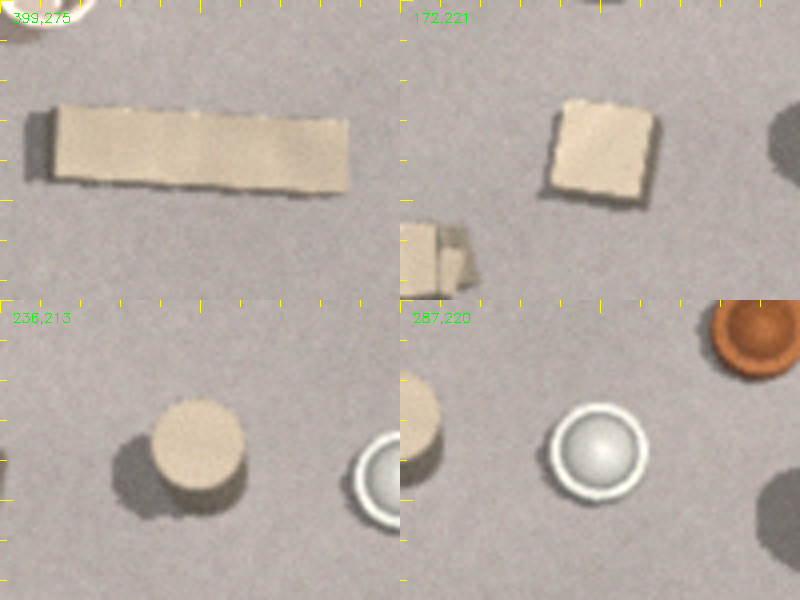

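View pics/mB.png

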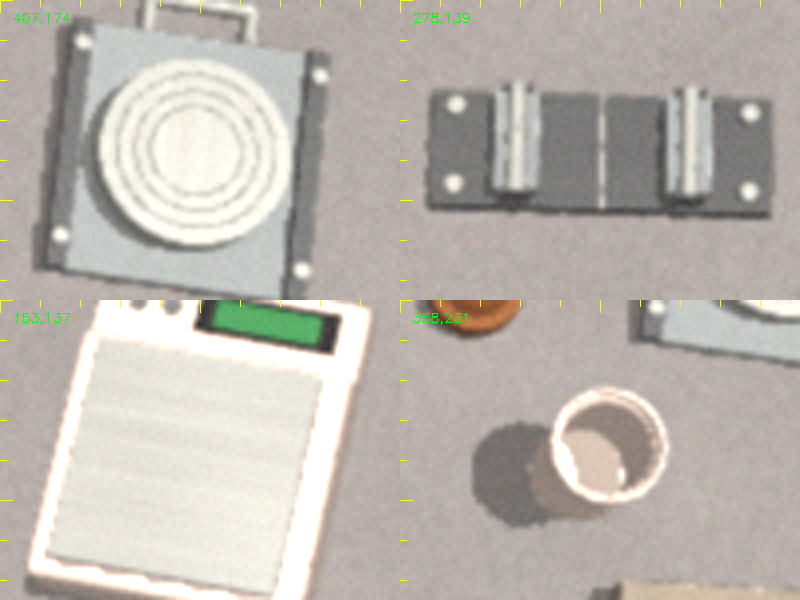

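The corners are clear in the tiles, so I'll convert my picks to world points, check the sizes, and cross-check by projecting into the side view.

```bash
cat > h.py <<'E'
import numpy as np, cv2
from workcell import status, vision
from scipy.spatial.transform import Rotation as R
K={"top":(601.633,311.465,235.538,np.array([[0.11821365,-0.97248534,0.20074313,0.22782724],[-0.9929814,-0.11651931,0.02027785,-0.01586075],[0.00367054,-0.20173132,-0.97943402,1.3663408],[0,0,0,1]])),
"side":(503.1156,317.471,240.886,np.array([[0.86816022,-0.35207161,0.34977622,0.18968406],[-0.49597187,-0.59050598,0.63664322,-0.53824079],[-0.01759906,-0.72618749,-0.68727142,0.65029731],[0,0,0,1]]))}
def ray(px,z,c="top"):
    f,cx,cy,T=K[c]; px=np.atleast_2d(px).astype(float)
    d=np.c_[(px[:,0]-cx)/f,(px[:,1]-cy)/f,np.ones(len(px))]@T[:3,:3].T
    return T[:3,3]+d*((z-T[2,3])/d[:,2])[:,None]
def proj(p,c="side"):
    f,cx,cy,T=K[c]; q=(np.atleast_2d(p)-T[:3,3])@T[:3,:3]; return q[:,:2]/q[:,2:]*f+[cx,cy]
def rel(goal):
    """goal xyz -> shift in tool axes mm from measured pose"""
    s=status.sense(); r=R.from_quat(s["ee_rot"]); return (r.inv().apply(np.array(goal)-s["ee_pos"])*1000).round(1)
E
python3 - <<'E'
from h import *
np.set_printoptions(precision=4,suppress=True)
def t(off,pts): return (np.array(pts,float)+.5)/4-.5+off
def quad(n,off,pts,z):
    w=ray(t(off,pts),z)[:,:2]; c=w.mean(0); e=np.roll(w,-1,0)-w
    print(n,"c",c,"sides",np.linalg.norm(e,axis=1),"ang",np.degrees(np.arctan2(e[:,1],e[:,0])),"side px",proj([*c,z])[0])
def circ(n,off,c,r,z):
    w=ray(t(off,[c,(c[0]+r,c[1]),(c[0],c[1]+r)]),z); print(n,w[0],"r",np.linalg.norm(w[1:]-w[0],axis=1),"reach",np.hypot(*w[0,:2]),"side",proj(w[0])[0])
quad("prism",(399,275),[(57,106),(348,121),(346,192),(54,179)],.04)
quad("cube",(172,221),[(165,100),(255,115),(242,199),(152,188)],.05)
circ("cyl",(236,213),(198,145),46,.1)
circ("block",(287,220),(200,152),48,.024)
circ("platen",(407,174),(196,152),97,.034)
quad("jigroll",(278,139),[(118,82),(290,86),(288,195),(115,190)],.04)
quad("jigbolt",(278,139),[(56,104),(350,113),(349,190),(54,183)],.018)
quad("pan",(153,137),[(95,35),(322,78),(275,295),(47,255)],.062)
circ("mould",(358,231),(209,144),58,.108)
E
cat > /dev/null
```

```text
prism c [ 0.3655 -0.3083] sides [0.1602 0.0389 0.1597 0.04  ] ang [ -86.1409 -178.1679   94.2704    2.4883] side px [356.9958 437.7868]
cube c [0.4233 0.201 ] sides [0.051  0.0475 0.0502 0.0497] ang [-92.75   179.5673  89.8087   0.3954] side px [237.529  197.6887]
cyl [0.4518 0.0629 0.1   ] r [0.0246 0.0249] reach 0.45610205461165615 side [281.5171 212.7977]
block [ 0.4591 -0.0506  0.024 ] r [0.0271 0.0274] reach 0.4618628203022118 side [319.3038 284.2612]
platen [ 0.5954 -0.3083  0.034 ] r [0.0554 0.0566] reach 0.6704417600221823 side [493.4477 360.2881]
jigroll c [ 0.6498 -0.0096] sides [0.0994 0.0654 0.099  0.0648] ang [ -84.5357 -174.9566   95.1314    5.3548] side px [398.6809 223.8712]
jigbolt c [ 0.6511 -0.0098] sides [0.1724 0.0469 0.1718 0.0481] ang [ -84.9757 -174.9535   95.4388    5.7843] side px [398.2142 232.605 ]
pan c [0.597  0.2793] sides [0.1326 0.1291 0.1302 0.1314] ang [-94.3333 176.5867  86.6473  -2.3922] side px [297.9279 147.1057]
mould [ 0.4439 -0.2043  0.108 ] r [0.0307 0.0308] reach 0.4886257555021997 side [365.6727 320.8449]
```

Sizes, sides and the side-view projections all agree with the task data. I'll start with the prism: move above it, then turn the tool.

```bash
python3 -m jog '[27.7,-37.6,7.5,0, 27.7,-37.6,7.5,0, 27.7,-37.6,7.5,0, 27.7,-37.6,7.5,0, 27.7,-37.6,7.5,0, 27.7,-37.6,7.5,0, 27.7,-37.6,7.5,0, 27.7,-37.6,7.5,0]' 0
python3 -m jog '[0,0,0,-0.157, 0,0,0,-0.157, 0,0,0,-0.157, 0,0,0,-0.157, 0,0,0,-0.157, 0,0,0,-0.157, 0,0,0,-0.157, 0,0,0,-0.156, 0,0,0,0, 0,0,0,0]'
cat >> h.py <<'E'
def go(x,y,z,yawy=None):
    s=status.sense(); r=R.from_quat(s["ee_rot"]); Y=r.apply([0,1,0]); a=np.degrees(np.arctan2(Y[1],Y[0]))
    print("t",s["t"],"pos",s["ee_pos"].round(4),"yaw y deg",a.round(2),"tilt",np.degrees(np.arccos(-r.apply([0,0,1])[2])).round(2),"F",s["wrist_force"].round(1),"gap",round(s["finger_gap"],4),"q7",s["joints"][6].round(2))
    out=""
    if yawy is not None:
        d=(yawy-a+90)%180-90; rot=-np.radians(d); out=f"turn {rot:.4f}"; r=r*R.from_rotvec([0,0,rot])
    print(out,"then shift mm",(r.inv().apply(np.array([x,y,z])-s["ee_pos"])*1000).round(1))
E
python3 -c "from h import *; go(.3655,-.3083,.005,4.1)"
```

```text
t: 1.1
ee_pos: [0.3657, -0.3074, 0.171]
ee_rot: [0.981, 0.193, 0.0, -0.0]
wrist_force: [0.6, -0.6, 0.7]
finger_gap: 0.085
grip_force: 0.0
t: 2.35
ee_pos: [0.3654, -0.3089, 0.1712]
ee_rot: [0.683, 0.731, -0.0, -0.0]
wrist_force: [-0.2, 0.1, -0.6]
finger_gap: 0.0857
grip_force: 0.0
t 2.35 pos [ 0.3654 -0.3089  0.1712] yaw y deg 3.92 tilt 0.02 F [-0.2  0.1 -0.6] gap 0.0857 q7 0.34
turn -0.0031 then shift mm [  0.6   0.2 166.2]
```

```bash
python3 -m jog '[0.5,0,35,0, 0,0,35,0, 0,0,35,0, 0,0,30,0, 0,0,20,0, 0,0,11,0, 0,0,0,0]'
python3 -m jog '[0,0,0,0, 0,0,0,0, 0,0,0,0, 0,0,0,0, 0,0,0,0, 0,0,0,0, 0,0,0,0, 0,0,0,0]' 255
python3 -c "from h import *; go(.65,-.0097,.2,5.1)"
```

```text
t: 3.22
ee_pos: [0.3655, -0.3082, 0.0049]
ee_rot: [0.681, 0.732, -0.0, -0.0]
wrist_force: [0.4, -0.3, 0.5]
finger_gap: 0.0849
grip_force: 0.0
t: 4.22
ee_pos: [0.3662, -0.3088, 0.0062]
ee_rot: [0.681, 0.732, 0.0, 0.001]
wrist_force: [0.0, 1.1, 8.3]
finger_gap: 0.0392
grip_force: 60.6
t 4.225 pos [ 0.3662 -0.3088  0.0062] yaw y deg 4.09 tilt 0.13 F [0.  1.1 8.3] gap 0.0392 q7 0.14
turn -0.0177 then shift mm [ 272.5  309.6 -193.6]
```

```bash
python3 -m jog '[0,0,-10,0, 0,0,-25,0, 0,0,-35,0, 0,0,-35,0, 0,0,-35,0, 0,0,-35,0, 0,0,-20,0, 0,0,0,-0.018]'
python3 -m jog '[15,17,0,0, 30,34,0,0, 35,40,0,0, 35,40,0,0, 35,40,0,0, 35,40,0,0, 35,40,0,0, 30,34,0,0, 17,19,0,0, 0,0,0,0]'
python3 - <<'E'
from h import *
go(.65,-.0097,.049,5.1)
cv2.imwrite("pics/t1.png",vision.get_image("top")["image"][130:250,230:400]);
E
python3 -c "
import cv2;a=cv2.imread('pics/t1.png');cv2.imwrite('pics/t1b.png',cv2.resize(a,None,fx=4,fy=4))"
```

```text
t: 5.22
ee_pos: [0.3652, -0.3087, 0.2016]
ee_rot: [0.675, 0.738, -0.0, 0.001]
wrist_force: [0.0, 0.0, -6.8]
finger_gap: 0.0392
grip_force: 62.2
t: 6.48
ee_pos: [0.6443, -0.0126, 0.1982]
ee_rot: [0.673, 0.74, -0.0, -0.001]
wrist_force: [0.2, -0.2, -6.5]
finger_gap: 0.039
grip_force: 62.1
t 6.475 pos [ 0.6443 -0.0126  0.1982] yaw y deg 5.39 tilt 0.15 F [ 0.2 -0.2 -6.5] gap 0.039 q7 -0.27
turn 0.0050 then shift mm [  2.2   6.3 149.2]
```

View pics/t1b.png

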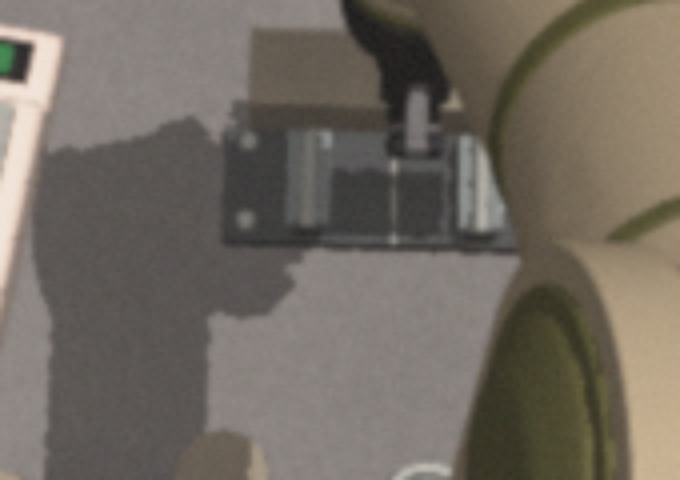

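The prism is held square to the jig (its left end shows at crop (248,65)). I'll correct the position and lower it.

```bash
python3 -m jog '[2.2,6,0,0.005, 0,0,25,0, 0,0,35,0, 0,0,35,0, 0,0,25,0, 0,0,15,0, 0,0,7,0, 0,0,0,0, 0,0,0,0]'
python3 -c "from h import *; go(.65,-.0097,.046,5.1)"
```

```text
t: 7.65
ee_pos: [0.6506, -0.0124, 0.0592]
ee_rot: [0.676, 0.736, 0.0, 0.001]
wrist_force: [0.5, -0.2, -5.8]
finger_gap: 0.0389
grip_force: 62.1
t 7.65 pos [ 0.6506 -0.0124  0.0592] yaw y deg 4.86 tilt 0.08 F [ 0.5 -0.2 -5.8] gap 0.0389 q7 -0.38
turn -0.0041 then shift mm [ 2.8 -0.4 13.2]
```

```bash
python3 -m jog '[2.5,0,4,-0.004, 0,0,3,0, 0,0,3,0, 0,0,1.5,0, 0,0,1,0, 0,0,0.5,0, 0,0,0,0]'
python3 -c "from h import *; go(.65,-.0097,.046,5.1)"
```

```text
t: 8.52
ee_pos: [0.6497, -0.01, 0.0462]
ee_rot: [0.675, 0.738, -0.0, 0.0]
wrist_force: [-3.5, -0.1, 6.4]
finger_gap: 0.0395
grip_force: 63.7
t 8.525 pos [ 0.6497 -0.01    0.0462] yaw y deg 5.1 tilt 0.03 F [-3.5 -0.1  6.4] gap 0.0395 q7 -0.39
turn -0.0001 then shift mm [0.3 0.3 0.2]
```

```bash
python3 -m jog '[0,0,0,0, 0,0,0,0, 0,0,0,0, 0,0,0,0, 0,0,0,0, 0,0,0,0]' 0
python3 -m jog '[0,0,-10,0, 0,0,-25,0, 0,0,-35,0, 0,0,-35,0, 0,0,-35,0, 0,0,-15,0, 0,0,0,0]'
python3 - <<'E'
from h import *
im=vision.get_image("side")["image"]; cv2.imwrite("pics/s2.png",im)
go(.4518,.0629,.2)
E
```

```text
t: 9.28
ee_pos: [0.6498, -0.0099, 0.0452]
ee_rot: [0.675, 0.738, -0.0, -0.0]
wrist_force: [0.3, -0.2, -0.2]
finger_gap: 0.085
grip_force: 0.0
t: 10.15
ee_pos: [0.6502, -0.01, 0.2012]
ee_rot: [0.675, 0.738, 0.001, 0.001]
wrist_force: [-0.4, 0.6, -0.2]
finger_gap: 0.0853
grip_force: 0.0
t 10.2 pos [ 0.6496 -0.0101  0.1999] yaw y deg 5.09 tilt 0.01 F [ 0.3  0.4 -0.5] gap 0.0857 q7 -0.28
 then shift mm [  90.3 -190.5   -0. ]
```

View pics/s2.png

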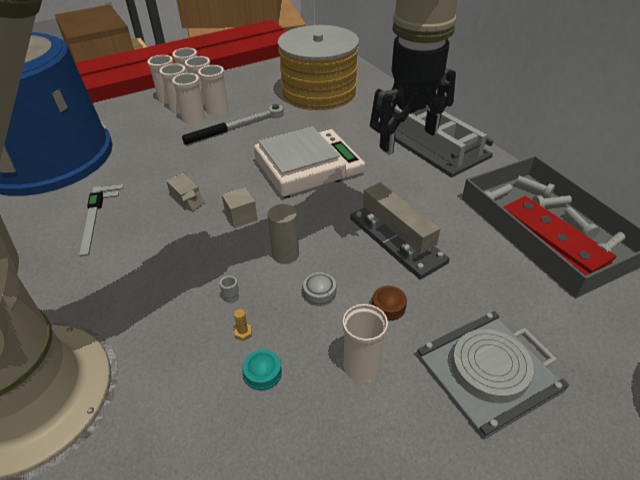

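The prism lies on both rollers at about (400,218), square and centred. Next is the cylinder.

```bash
python3 -m jog '[10,-22,0,0, 17,-36,0,0, 18,-37,0,0, 18,-38,0,0, 17,-36,0,0, 10,-21.5,0,0, 0,0,0,0, 0,0,0,0]'
python3 -c "from h import *; go(.4518,.0629,.044)"
```

```text
t: 11.2
ee_pos: [0.4526, 0.0626, 0.1997]
ee_rot: [0.675, 0.738, -0.0, -0.0]
wrist_force: [0.4, 0.0, -0.2]
finger_gap: 0.0857
grip_force: 0.0
t 11.2 pos [0.4526 0.0626 0.1997] yaw y deg 5.09 tilt 0.04 F [ 0.4  0.  -0.2] gap 0.0857 q7 -0.49
 then shift mm [  0.4  -0.7 155.7]
```

```bash
python3 -m jog '[0.3,-0.5,25,0, 0,0,35,0, 0,0,35,0, 0,0,30,0, 0,0,20,0, 0,0,11,0, 0,0,0,0]'
python3 -m jog '[0,0,0,0, 0,0,0,0, 0,0,0,0, 0,0,0,0, 0,0,0,0, 0,0,0,0, 0,0,0,0]' 255
python3 -m jog '[0,0,-10,0, 0,0,-25,0, 0,0,-35,0, 0,0,-35,0, 0,0,-35,0, 0,0,-15,0, 0,0,0,0]'
python3 -c "from h import *; go(.5954,-.3083,.2)"
```

```text
t: 12.08
ee_pos: [0.4517, 0.0629, 0.0435]
ee_rot: [0.675, 0.738, -0.001, -0.0]
wrist_force: [-0.1, -0.2, -0.2]
finger_gap: 0.0853
grip_force: 0.0
t: 12.95
ee_pos: [0.4524, 0.0631, 0.0452]
ee_rot: [0.675, 0.738, 0.001, 0.001]
wrist_force: [0.5, 0.2, 5.8]
finger_gap: 0.0487
grip_force: 58.7
t: 13.82
ee_pos: [0.4517, 0.0626, 0.1999]
ee_rot: [0.675, 0.738, 0.0, 0.001]
wrist_force: [0.5, -0.2, -4.4]
finger_gap: 0.0489
grip_force: 61.4
t 13.825 pos [0.4517 0.0626 0.1999] yaw y deg 5.05 tilt 0.09 F [ 0.5 -0.2 -4.4] gap 0.0489 q7 -0.51
 then shift mm [-3.821e+02  1.105e+02  2.000e-01]
```

```bash
python3 -m jog '[-18,5,0,0, -40,11.5,0,0, -50,14.5,0,0, -50,14.5,0,0, -50,14.5,0,0, -50,14.5,0,0, -50,14.5,0,0, -42,12,0,0, -22,6.5,0,0, -10,3,0,0]'
python3 -m jog '[0,0,0,0, 0,0,20,0, 0,0,30,0, 0,0,30,0, 0,0,20,0, 0,0,8,0, 0,0,0,0]'
python3 -c "from h import *; go(.5954,-.3083,.079)"
```

```text
t: 15.08
ee_pos: [0.5948, -0.3087, 0.1966]
ee_rot: [0.675, 0.737, -0.001, -0.002]
wrist_force: [-0.7, 1.2, -4.9]
finger_gap: 0.0486
grip_force: 61.4
t: 15.95
ee_pos: [0.5956, -0.3073, 0.091]
ee_rot: [0.675, 0.738, -0.0, -0.0]
wrist_force: [-0.4, 0.9, -3.7]
finger_gap: 0.0489
grip_force: 61.4
t 15.95 pos [ 0.5956 -0.3073  0.091 ] yaw y deg 5.13 tilt 0.02 F [-0.4  0.9 -3.7] gap 0.0489 q7 0.1
 then shift mm [-1.  -0.3 12. ]
```

```bash
python3 -m jog '[-0.8,-0.3,4,0, 0,0,3,0, 0,0,2,0, 0,0,1.5,0, 0,0,1,0, 0,0,0.5,0, 0,0,0,0]'
python3 -c "from h import *; go(.5954,-.3083,.079)"
```

```text
t: 16.82
ee_pos: [0.5954, -0.3084, 0.0794]
ee_rot: [0.675, 0.738, -0.0, 0.0]
wrist_force: [-0.6, 0.6, -1.9]
finger_gap: 0.0489
grip_force: 61.7
t 16.825 pos [ 0.5954 -0.3084  0.0794] yaw y deg 5.1 tilt 0.0 F [-0.6  0.6 -1.9] gap 0.0489 q7 0.09
 then shift mm [0.1 0.1 0.4]
```

Contact is starting, so I'll lower 0.8 mm more, release and rise.

```bash
python3 -m jog '[0,0,0.5,0, 0,0,0.3,0, 0,0,0,0]'
python3 -m jog '[0,0,0,0, 0,0,0,0, 0,0,0,0, 0,0,0,0, 0,0,0,0, 0,0,0,0]' 0
python3 -m jog '[0,0,-10,0, 0,0,-25,0, 0,0,-35,0, 0,0,-35,0, 0,0,-35,0, 0,0,-25,0, 0,0,0,0]'
python3 - <<'E'
from h import *
go(.4591,-.0506,.2)
E
```

```text
t: 17.2
ee_pos: [0.5954, -0.3085, 0.0793]
ee_rot: [0.675, 0.738, -0.0, 0.0]
wrist_force: [-3.0, 1.2, 6.1]
finger_gap: 0.0486
grip_force: 62.3
t: 17.95
ee_pos: [0.5954, -0.3084, 0.0784]
ee_rot: [0.675, 0.738, -0.0, 0.0]
wrist_force: [-0.2, -0.9, 0.1]
finger_gap: 0.0856
grip_force: 0.0
t: 18.82
ee_pos: [0.5964, -0.3087, 0.2463]
ee_rot: [0.675, 0.738, 0.001, 0.002]
wrist_force: [0.7, 0.2, -0.6]
finger_gap: 0.0854
grip_force: 0.0
t 18.825 pos [ 0.5964 -0.3087  0.2463] yaw y deg 5.1 tilt 0.25 F [ 0.7  0.2 -0.6] gap 0.0854 q7 0.2
 then shift mm [ 269.4 -114.    45.3]
```

```bash
python3 -m jog '[14,-6,2,0, 30,-13,5,0, 40,-17,7,0, 45,-19,8,0, 45,-19,8,0, 42,-17,7,0, 30,-13,5,0, 16,-7,3,0, 7.4,-3,0,0, 0,0,0,0]'
python3 - <<'E'
from h import *
go(.4591,-.0506,0)
im=vision.get_image("top")["image"]
T=cv2.resize(im[165:265,405:505],(400,400),interpolation=cv2.INTER_CUBIC)
s=vision.get_image("side")["image"]; S=cv2.resize(s[230:430,390:590],(400,400),interpolation=cv2.INTER_CUBIC)
cv2.imwrite("pics/c3.png",cv2.convertScaleAbs(np.hstack([T,S]),alpha=1.4))
print(proj([[.5954,-.3083,.134],[.5954,-.3083,.034]],"top"),proj([[.5954,-.3083,.134],[.5954,-.3083,.034]]))
E
```

```text
t: 20.08
ee_pos: [0.458, -0.0505, 0.1984]
ee_rot: [0.675, 0.738, -0.0, 0.0]
wrist_force: [-0.2, 0.3, -0.1]
finger_gap: 0.0854
grip_force: 0.0
t 20.075 pos [ 0.458  -0.0505  0.1984] yaw y deg 5.1 tilt 0.01 F [-0.2  0.3 -0.1] gap 0.0854 q7 -0.26
 then shift mm [ -0.2   1.1 198.4]
[[466.87655616 200.24638806]
 [455.62772485 211.60523861]] [[510.90539172 316.22481784]
 [493.47402223 360.27511848]]
```

View pics/c3.png

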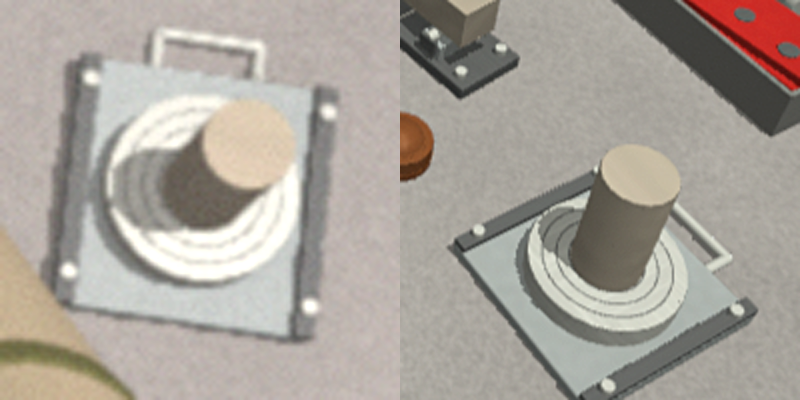

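Cylinder upright: its top centre is at about (467.1,201.1) in the top view, about 2 mm from the intended centre. Now I'll grasp the block.

```bash
python3 -c "from h import *; print(ray([467.1,201.1],.134), ray([510,317.5],.134,'side'))"
python3 -m jog '[-0.2,1,30,0, 0,0,40,0, 0,0,40,0, 0,0,35,0, 0,0,25,0, 0,0,15,0, 0,0,8,0, 0,0,4,0, 0,0,0,0]'
python3 -m jog '[0,0,1.5,0, 0,0,0,0, 0,0,0,0, 0,0,0,0, 0,0,0,0, 0,0,0,0, 0,0,0,0, 0,0,0,0]' 255
python3 -c "from h import *; go(.4591,-.0506,.2)"
```

```text
[[ 0.59358915 -0.30889456  0.134     ]] [[ 0.59291272 -0.30920464  0.134     ]]
t: 21.3
ee_pos: [0.4593, -0.0511, 0.0009]
ee_rot: [0.675, 0.738, -0.0, -0.0]
wrist_force: [0.1, 0.2, 0.0]
finger_gap: 0.0857
grip_force: 0.0
t: 22.3
ee_pos: [0.4598, -0.0508, 0.0005]
ee_rot: [0.675, 0.738, 0.001, 0.001]
wrist_force: [0.9, -0.3, 6.0]
finger_gap: 0.054
grip_force: 62.0
t 22.3 pos [ 0.4598 -0.0508  0.0005] yaw y deg 5.06 tilt 0.11 F [ 0.9 -0.3  6. ] gap 0.054 q7 -0.74
 then shift mm [   0.2   -0.4 -199.5]
```

```bash
python3 -m jog '[0,0,-8,0, 0,0,-22,0, 0,0,-35,0, 0,0,-40,0, 0,0,-40,0, 0,0,-40,0, 0,0,-30,0, 0,0,-15,0, 0,0,0,0]'
python3 -c "from h import *; go(.5935,-.309,.2)"
```

```text
t: 23.42
ee_pos: [0.4588, -0.0507, 0.2304]
ee_rot: [0.675, 0.738, 0.0, 0.0]
wrist_force: [0.5, -0.8, -3.1]
finger_gap: 0.0538
grip_force: 64.5
t 23.425 pos [ 0.4588 -0.0507  0.2304] yaw y deg 5.07 tilt 0.05 F [ 0.5 -0.8 -3.1] gap 0.0538 q7 -0.31
 then shift mm [-269.2  111.4   30.6]
```

```bash
python3 -m jog '[-14,6,0,0, -32,13,0,0, -42,17.4,0,0, -45,18.5,0,0, -45,18.5,0,0, -42,17.5,0,0, -30,12.5,0,0, -14,6,0,0, -5,2,0,0, 0,0,0,0]'
python3 -c "from h import *; go(.5935,-.309,.135)"
```

```text
t: 24.68
ee_pos: [0.5935, -0.3075, 0.2294]
ee_rot: [0.675, 0.738, -0.0, -0.001]
wrist_force: [-0.9, 1.4, -2.6]
finger_gap: 0.0542
grip_force: 64.5
t 24.675 pos [ 0.5935 -0.3075  0.2294] yaw y deg 5.16 tilt 0.07 F [-0.9  1.4 -2.6] gap 0.0542 q7 0.1
 then shift mm [-1.6 -0.  94.4]
```

```bash
python3 -m jog '[-0.8,0,20,0, 0,0,25,0, 0,0,20,0, 0,0,12,0, 0,0,6,0, 0,0,3,0, 0,0,0,0, 0,0,0,0]'
python3 -c "from h import *; go(.5935,-.309,.1345)"
```

```text
t: 25.68
ee_pos: [0.5941, -0.3093, 0.1446]
ee_rot: [0.675, 0.738, 0.0, 0.0]
wrist_force: [0.6, 0.5, -4.4]
finger_gap: 0.0541
grip_force: 64.5
t 25.675 pos [ 0.5941 -0.3093  0.1446] yaw y deg 5.1 tilt 0.05 F [ 0.6  0.5 -4.4] gap 0.0541 q7 0.03
 then shift mm [ 0.4 -0.6 10.1]
```

```bash
python3 -m jog '[0,-0.4,3,0, 0,0,2.5,0, 0,0,2,0, 0,0,1.2,0, 0,0,0.8,0, 0,0,0.5,0, 0,0,0,0]'
python3 -c "from h import *; go(.5935,-.309,.1345)"
```

```text
t: 26.55
ee_pos: [0.5935, -0.3093, 0.1347]
ee_rot: [0.675, 0.738, -0.0, 0.0]
wrist_force: [-2.5, 0.4, 5.4]
finger_gap: 0.0544
grip_force: 65.3
t 26.55 pos [ 0.5935 -0.3093  0.1347] yaw y deg 5.1 tilt 0.04 F [-2.5  0.4  5.4] gap 0.0544 q7 0.02
 then shift mm [ 0.3 -0.   0.2]
```

```bash
python3 -m jog '[0,0,0,0, 0,0,0,0, 0,0,0,0, 0,0,0,0, 0,0,0,0, 0,0,0,0]' 0
python3 -m jog '[0,0,-6,0, 0,0,-15,0, 0,0,-25,0, 0,0,-30,0, 0,0,-20,0, 0,0,-4,0, 0,0,0,0.107, 0,0,0,0]'
python3 -c "from h import *; go(.4233,.201,.2,-1)"
```

```text
t: 27.3
ee_pos: [0.5934, -0.3092, 0.1339]
ee_rot: [0.675, 0.738, -0.0, -0.0]
wrist_force: [-0.2, -0.2, 0.0]
finger_gap: 0.0858
grip_force: 0.0
t: 28.3
ee_pos: [0.593, -0.3092, 0.2333]
ee_rot: [0.713, 0.701, -0.0, -0.0]
wrist_force: [0.6, 1.0, -0.1]
finger_gap: 0.0853
grip_force: 0.0
t 28.3 pos [ 0.593  -0.3092  0.2333] yaw y deg -1.0 tilt 0.06 F [ 0.6  1.  -0.1] gap 0.0853 q7 0.01
turn 0.0001 then shift mm [ 507.1 -178.6   33.6]
```

```bash
python3 -m jog '[17,-6,0,0, 34,-12,0,0, 45,-16,0,0, 50,-17.6,0,0, 50,-17.6,5,0, 50,-17.6,5,0, 50,-17.6,5,0, 50,-17.6,5,0, 50,-17.6,5,0, 45,-16,5,0]'
python3 -m jog '[36,-12.5,3,0, 20,-7,0,0, 8,-3,0,0, 0,0,0,0, 0,0,0,0]'
python3 - <<'E'
from h import *
go(.4233,.201,.008,-1)
im=vision.get_image("top")["image"]
T=cv2.resize(im[165:265,405:505],(400,400),interpolation=cv2.INTER_CUBIC)
s=vision.get_image("side")["image"]; S=cv2.resize(s[230:430,390:590],(400,400),interpolation=cv2.INTER_CUBIC)
cv2.imwrite("pics/c4.png",cv2.convertScaleAbs(np.hstack([T,S]),alpha=1.4))
E
```

```text
t: 29.55
ee_pos: [0.4438, 0.1367, 0.2038]
ee_rot: [0.712, 0.702, -0.0, -0.0]
wrist_force: [1.0, 1.1, 0.3]
finger_gap: 0.0853
grip_force: 0.0
t: 30.18
ee_pos: [0.4245, 0.1978, 0.2008]
ee_rot: [0.714, 0.7, -0.0, 0.0]
wrist_force: [0.6, -0.8, 0.5]
finger_gap: 0.0856
grip_force: 0.0
t 30.175 pos [0.4245 0.1978 0.2008] yaw y deg -1.08 tilt 0.04 F [ 0.6 -0.8  0.5] gap 0.0856 q7 -1.01
turn -0.0014 then shift mm [  3.3  -1.2 192.8]
```

View pics/c4.png

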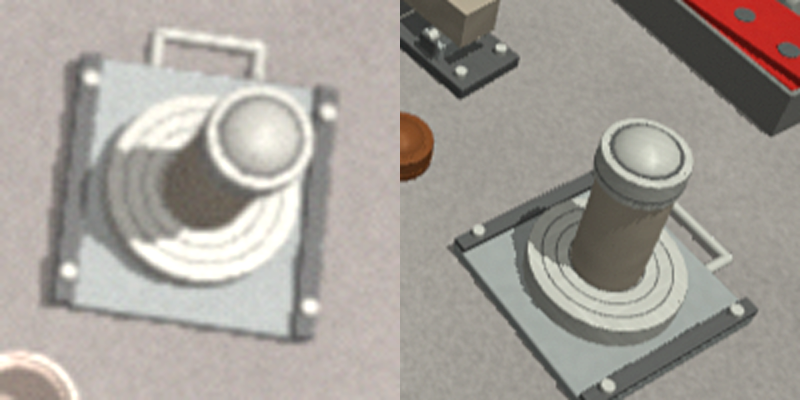

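The block sits centred on the cylinder, dome up, with its centre at crop (261,137). Now the cube.

```bash
python3 -m jog '[3.2,-1,25,0, 0,0,40,0, 0,0,40,0, 0,0,35,0, 0,0,25,0, 0,0,15,0, 0,0,8,0, 0,0,4.5,0, 0,0,0,0]'
python3 -m jog '[0,0,0,0, 0,0,0,0, 0,0,0,0, 0,0,0,0, 0,0,0,0, 0,0,0,0, 0,0,0,0]' 255
python3 -m jog '[0,0,-8,0, 0,0,-22,0, 0,0,-35,0, 0,0,-40,0, 0,0,-40,0, 0,0,-30,0, 0,0,-15,0, 0,0,0,0]'
python3 -c "from h import *; go(.597,.2793,.2)"
```

```text
t: 31.4
ee_pos: [0.4237, 0.202, 0.0086]
ee_rot: [0.714, 0.701, 0.0, 0.0]
wrist_force: [0.6, 0.3, 1.1]
finger_gap: 0.0855
grip_force: 0.0
t: 32.28
ee_pos: [0.424, 0.2022, 0.0091]
ee_rot: [0.714, 0.701, 0.001, 0.0]
wrist_force: [0.8, -0.4, 6.4]
finger_gap: 0.0492
grip_force: 61.9
t: 33.28
ee_pos: [0.4237, 0.2018, 0.199]
ee_rot: [0.714, 0.7, 0.0, 0.0]
wrist_force: [-0.2, -0.7, -3.2]
finger_gap: 0.0494
grip_force: 62.8
t 33.275 pos [0.4237 0.2018 0.199 ] yaw y deg -1.07 tilt 0.07 F [-0.2 -0.7 -3.2] gap 0.0494 q7 -1.05
 then shift mm [ 80.7 171.8  -0.8]
```

Contact should come at TCP z ≈ 0.071.

```bash
python3 -m jog '[6,12,0,0, 14,30,0,0, 19,41,0,0, 19,41,0,0, 14,30,0,0, 8,17,0,0, 0,0,0,0]'
python3 -m jog '[0,0,20,0, 0,0,32,0, 0,0,32,0, 0,0,20,0, 0,0,10,0, 0,0,4,0, 0,0,0,0, 0,0,0,0]'
python3 -c "from h import *; go(.597,.2793,.071)"
```

```text
t: 34.15
ee_pos: [0.5967, 0.2797, 0.196]
ee_rot: [0.713, 0.701, -0.001, -0.001]
wrist_force: [-0.7, 0.7, -3.1]
finger_gap: 0.0498
grip_force: 63.0
t: 35.15
ee_pos: [0.5963, 0.2793, 0.0814]
ee_rot: [0.713, 0.701, 0.001, 0.0]
wrist_force: [0.4, 0.5, -3.2]
finger_gap: 0.0493
grip_force: 63.0
t 35.15 pos [0.5963 0.2793 0.0814] yaw y deg -1.04 tilt 0.08 F [ 0.4  0.5 -3.2] gap 0.0493 q7 -1.08
 then shift mm [ 0.   0.7 10.4]
```

```bash
python3 -m jog '[0,0.5,3,0, 0,0,2.5,0, 0,0,2,0, 0,0,1.5,0, 0,0,1,0, 0,0,0.5,0, 0,0,0,0]'
python3 -c "from h import *; go(.597,.2793,.071)"
```

```text
t: 36.02
ee_pos: [0.5963, 0.279, 0.0712]
ee_rot: [0.713, 0.701, 0.0, 0.0]
wrist_force: [-3.7, -1.8, 10.3]
finger_gap: 0.0496
grip_force: 64.4
t 36.025 pos [0.5963 0.279  0.0712] yaw y deg -1.03 tilt 0.05 F [-3.7 -1.8 10.3] gap 0.0496 q7 -1.09
 then shift mm [0.3 0.7 0.2]
```

```bash
python3 -m jog '[0,0,0,0, 0,0,0,0, 0,0,0,0, 0,0,0,0, 0,0,0,0, 0,0,0,0]' 0
python3 -m jog '[0,0,-10,0, 0,0,-25,0, 0,0,-40,0, 0,0,-40,0, 0,0,-40,0, 0,0,-30,0, 0,0,-10,0, 0,0,0,0]'
python3 -m jog '[-15,-10,0,0, -30,-20,0,0, -40,-20,0,0, -40,-20,0,0, -40,-20,0,0, -30,-20,0,0, -10,0,0,0, 0,0,0,0, 0,0,0,0, 0,0,0,0]'
python3 - <<'E'
from h import *
go(.597,.28,.3)
for n in("top","side"): cv2.imwrite(f"pics/{n}5.png",vision.get_image(n)["image"])
a=cv2.resize(cv2.imread("pics/top5.png")[120:310,140:500],None,fx=2.2,fy=2.2,interpolation=cv2.INTER_CUBIC);cv2.imwrite("pics/top5c.png",cv2.convertScaleAbs(a,alpha=1.3))
E
```

```text
t: 36.78
ee_pos: [0.5964, 0.279, 0.0699]
ee_rot: [0.713, 0.701, -0.0, -0.0]
wrist_force: [-0.5, 0.9, -0.0]
finger_gap: 0.0853
grip_force: 0.0
t: 37.78
ee_pos: [0.5964, 0.2789, 0.2653]
ee_rot: [0.713, 0.701, 0.0, 0.0]
wrist_force: [0.1, 0.1, -1.0]
finger_gap: 0.0857
grip_force: 0.0
t: 39.02
ee_pos: [0.4829, 0.077, 0.2648]
ee_rot: [0.713, 0.701, 0.0, -0.0]
wrist_force: [-0.1, -0.1, 0.4]
finger_gap: 0.0853
grip_force: 0.0
t 39.025 pos [0.4829 0.077  0.2648] yaw y deg -0.95 tilt 0.04 F [-0.1 -0.1  0.4] gap 0.0853 q7 -0.64
 then shift mm [204.9 110.7 -35.1]
```

View pics/top5c.png

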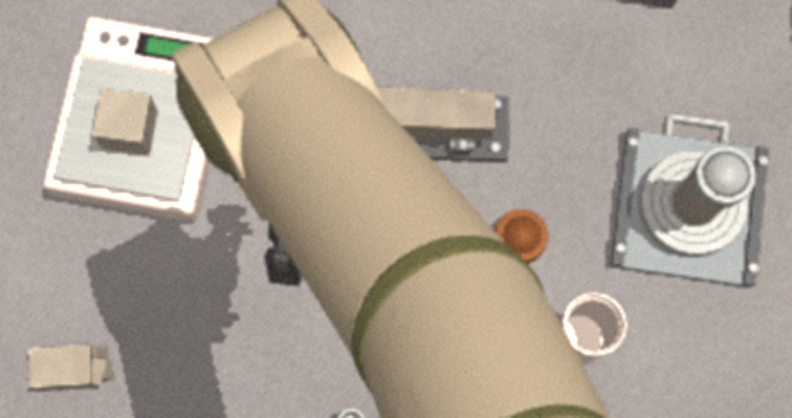

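View pics/side5.png

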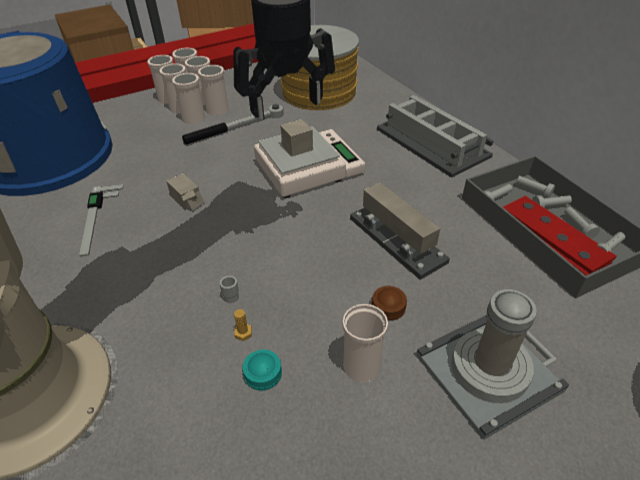

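Cube flat on the pan (side (297,137)), the stack on the platen, the prism on the rollers, mould and stub untouched. One last numeric check before handing in.

Run:
```python
from h import *
e=np.array([.65,-.0097])-.08*np.array([np.cos(np.radians(95.2)),np.sin(np.radians(95.2))]); w=.02*np.array([np.cos(np.radians(5.2)),np.sin(np.radians(5.2))])
p=[[*(e+s*w),.08] for s in(1,-1)]; print("prism end exp crop px",(proj(p,"top")-[140,120])*2.2)
print("cube centre exp crop px",(proj([.597,.2793,.112],"top")-[140,120])*2.2)
c=np.array([.65,-.0097]);u=.08*np.array([np.cos(np.radians(95.2)),np.sin(np.radians(95.2))])
print("prism side corners exp",proj([[*(c+a*u+b*w),.08] for a in(1,-1) for b in(1,-1)]))
```

```text
prism end exp crop px [[494.59323935  88.19575873]
 [494.20462401 125.86246555]]
cube centre exp crop px [[120.26784449 112.21235902]]
prism side corners exp [[380.30061526 180.98374639]
 [363.65274592 188.68702089]
 [441.69758111 226.89669191]
 [424.32090211 236.38606155]]
```

Run:
```python
import cv2,numpy as np
s=cv2.imread("pics/side5.png"); t=cv2.imread("pics/top5.png")
S=cv2.resize(s[170:270,350:450],(400,400),interpolation=cv2.INTER_CUBIC); T=cv2.resize(t[140:215,300:375],(400,400),interpolation=cv2.INTER_CUBIC)
cv2.imwrite("pics/c6.png",cv2.convertScaleAbs(np.hstack([S,T]),alpha=1.5))
```

```text
(no output)
```

View pics/c6.png

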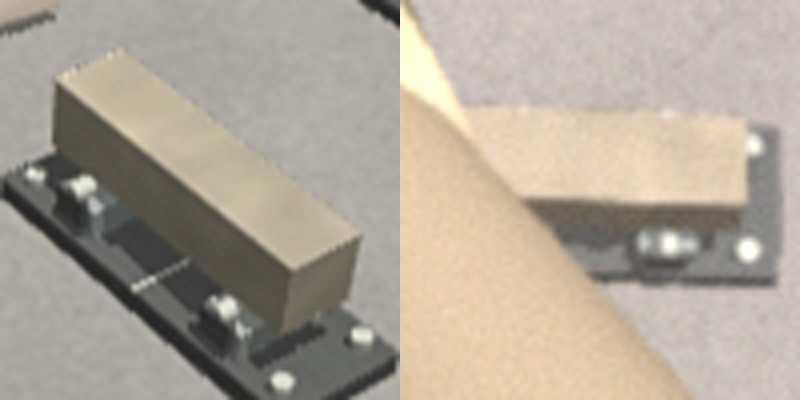

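The prism corners lie within 1–2 px (about 3 mm) of the ideal position in both views, well inside tolerance.

```bash
python3 -c "
from workcell import ticket
print(ticket.job_done())"
```

```text
the job is handed in; nothing more can be done
None
```

The job is handed in (about 39 s on the robot's clock): cylinder with block on the platen, prism across both rollers and cube on the pan, each within about 4 mm of centre as far as I could check in the images, mould and stub not touched; the verdict was not shown.

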